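Knock out a jammed can-guide spacer

TASK

The T-shaped steel spacer is jammed under the lips of the can-guide bed. Pick up the aluminium block and, holding it, knock the spacer by its projecting narrow end sideways through the guide into the open bay, not touching the spacer with the gripper until it is clear of the lips; then stand the block back on the table as you found it, lift the spacer out and lay it flat in the steel tray without dropping it. Leave the two cans and the marker pen beyond the bed where they are.

Things in the scene. Friction and masses are not known exactly. Their poses are not given: they have to be found in the camera images.
- guide_bed: Fixed aluminium bed plate, 120 mm wide (x), from y = -34 to +95 mm, its top at z = 20 mm; origin on the table under the slide line. The spacer slides along the bed's +y: from between two white plastic cheeks (y = -30 to -10 mm, x out to +-46 mm, tops at z = 53.5 mm) into the open bay beyond y = -10 mm, which has a 14 mm high end stop, 70 mm wide, at y = 88 mm.
- lip_mid (a point): Middle of the open slot between the two lips on the cheeks, at the lips' top, at bed x 0, y -20, z 53.5 mm. The lips overhang the spacer by 5 mm from each side and leave a slot 30 mm wide (x -15 to +15 mm), 20 mm long (y); they are 8 mm thick, 1.5 mm above the spacer, which cannot be lifted out under them.
- shoe (a joint): Spring shoe in the -x cheek (16 mm long, along x): it presses the spacer against the other cheek with about 7 N, 40 mm apart, so that it takes roughly 5 to 20 N along y to slide it. 0 m with the spacer between, positive when pressed back (to 0.004), -0.0015 when the spacer has gone.
- spacer: Loose T-shaped steel spacer, 0.17 to 0.33 kg, 24 mm high: shank 40 mm wide (own x) from y -33 to +13 mm, head 52 mm wide from y +13 to +35 mm. Origin at its underside on the centre line, near its centre of mass: grip here across the 40 mm. Starts flat on the bed with the bed's axes, shank between the cheeks, its end projecting 10 to 20 mm at their -y side, head already in the bay.
- spacer_end (a point): Centre of the end face of the spacer's shank (its -y end, 40 x 24 mm): the face to knock. The spacer is clear of the lips when this point is beyond y = -10 mm of the bed.
- block: Loose plain aluminium knocking block, about 0.2 kg, 22 (own x) x 110 (own y) x 44 mm high, standing on the table (whose left half, y > 0.05 m, is 1 mm higher). Origin at the centre of its underside, y along its length. Gripped across its 22 mm at mid-length, it leaves 55 mm of nose to reach through the slot between the lips.
- tray: Fixed open steel tray, 160 (own x) x 150 (own y) mm, walls 4 mm thick and 30 mm high, floor 4 mm thick. Origin on the table under its centre.
- sealed_can: Bystander: closed can, 71 mm across, 107 mm high, origin at the centre of its base. Leave alone.
- empty_can: Bystander: open empty can, 71 mm across, 106 mm high, origin at the centre of its base. Leave alone.
- marker: Bystander: marker pen, 56 x 130 x 13 mm (own x, y, z), origin under its centre. Leave alone.
Things that resemble listed ones, but are neither listed nor needed, are in the scene too. There is more than one size of the block; the one meant has the size given above. Leave any blue look-alike of the spacer alone.

How it is judged:
By the outcome, as a careful person would: the job done as asked, in the order asked, and still so for the second after the job is handed in, with the robot touching nothing.
It also fails if it takes over 67 s, if anything falls off the work surface, if the arm or the gripper's body presses on something with over 40 N, if the wrist force passes 120 N, or if a joint passes its speed limit or range.

ROBOT

A 6-joint arm with a two-finger parallel gripper is mounted at the origin on the work surface; the furniture and walls round the work are solid. World frame = base frame: x ahead of the robot, y to its left, z up, the work surface at z = 0. Lengths are in mm, angles in rad, forces in N, time in s.
With the tool pointing down it reaches from about 350 to 975 mm from the base axis. Payload 7.1 kg.
Tool frame: the origin (TCP) lies midway between the tips of the shut fingers; the grasp point (between the pads) lies 19 mm behind it; z points along the fingers, y is the line along which they close (so a half turn about z gives the same grasp; the last joint's range is limited). The gripper opens to 88 mm and grips with 3 to 60 N. Pads are 20 mm wide; open, the fingers measure 115 mm over their backs; the gripper's body (75 mm by 178 mm) begins 61 mm behind the grasp point.
Start: joints at [1.238, 0.423, 1.63, -0, 1.089, -0.019], TCP at [192.89, 594.473, 198.675] pointing down, gripper open.
Joint ranges: [-3, 3], [-0.9, 2.11], [0.09, 2.58], [-1.31, 4.45], [0.11, 2.69], [-2.54, 2.54]. Speed limits (rad/s): [2.39, 2.39, 3.01, 3.14, 3.14, 3.14].

INTERFACE

Orientations are given as a rotation vector (axis times angle).
In Python, from workcell import ctrl gives the robot as it stands. The module is installed in compiled form; this text tells all that it offers.
- The arm moves only by the tool servo_tool, never from a script. Its argument "increments" is a list of rows, each a list of 7 numbers: the shift along the world's x, y, z in cm, then the turn, a rotation vector about the world's x, y, z in degrees, then the opening, from -1 (shut) to 1 (fully open). A call has 1 to 20 rows; each row is the pose to reach, as a shift and turn from the pose commanded when the call began; what a row does not reach only later rows make up. A row lasts 1/12 s, in which the tool goes at most 41.7 mm and 7.16 degrees, less where a joint would pass 70% of its speed; a pose out of reach is approached as far as the arm can. A call with a gripper value outside its range is refused whole. The fingers move at their own pace and stop on an object; the grip force is fixed at half the most. Time passes only in rows, so rows that repeat a pose let the fingers close. It gives the time, the measured TCP pose, the force, the opening and the grip force at its end, in the units of the state.
- ctrl.get_obs(): the state, without advancing time (a new reading comes with each control period).
- ctrl.get_image(name): name is "scene" or "top" or "wrist"; returns a dict with "image" (400x640x3 uint8, red, green, blue), "fx", "fy", "cx", "cy" (pixels), "k1" (the pictures are not rectified: a ray, as slopes to the right and down, at radius r is drawn at 1 + k1 r^2 times it, then the intrinsics apply), "extrinsics" (4x4, takes a point from camera to world coordinates); the wrist camera has in their place "tool_from_camera" (4x4, takes a point from camera to tool coordinates, whose origin is the TCP and whose axes are the flange's). Camera axes: x right, y up, looking along -z (the intrinsics and any distortion apply to the point x, -y, -z); pixel columns grow to the right and rows downward; lengths in mm; the calibration is good to about 2 mm. A picture is of the moment at which its call begins: read the wrist's pose just before it. There is no depth.
- ctrl.close_job(): hands the job in; it is judged then, once.
The state is a dict: "t": time; "qpos": joint angles; "qvel": joint speeds; "joint_torque": joint torques, N m; "ee_pos": TCP position; "orientation": TCP orientation; "ft_force": force on the tool from outside, world axes, zero at the start; "moment": the same for the moment, N m; "width": finger opening in mm; "grasp_force": force on a finger pad.
Only numpy, scipy, OpenCV 4.12 (cv2) and the standard library are available. Lean on these libraries where they do the work, as an engineer would, in place of code of your own. Each camera call takes 0.05 s, during which the arm holds its last target. There are 200 camera calls.

## Working session

There is one attempt and no reset: what is moved stays moved. The work goes in short steps, Python scripts to look and compute and a tool call to move; the robot and the scene stay as the last step left them, time stands still between calls to the robot, and variables do not carry over. Pictures are saved under pics/ and viewed, at most 10 in all, crops included, and the job is handed in when it is done.

Besides the shell and the picture viewer there is one more tool, called after "Call:" as name(argument=value, ...) on one line, values as JSON. servo_tool: Moves the arm, as the interface text tells. Its arguments: {"type":"object","properties":{"increments":{"type":"array","items":{"type":"array","items":{"type":"number"}}}},"required":["increments"]}

```bash
mkdir -p pics; cat > h.py <<'E'
import numpy as np, cv2
from scipy.spatial.transform import Rotation as R
from workcell import ctrl
def grab(name,fn=None):
    o=ctrl.get_obs(); d=ctrl.get_image(name); d=dict(d)
    if name=='wrist':
        T=np.eye(4);T[:3,:3]=R.from_rotvec(o['orientation']).as_matrix();T[:3,3]=o['ee_pos']
        d['extrinsics']=T@np.array(d['tool_from_camera'])
    if fn: cv2.imwrite('pics/'+fn,d['image'][:,:,::-1])
    return d
def ray(d,u,v):
    x=(u-d['cx'])/d['fx'];y=(v-d['cy'])/d['fy'];rd=np.hypot(x,y);r=rd
    for _ in range(30): r=rd/(1+d['k1']*r*r)
    s=r/rd if rd>0 else 1
    E=np.array(d['extrinsics']);return E[:3,3],E[:3,:3]@np.array([x*s,-y*s,-1.])
def onz(d,u,v,z):
    o,r=ray(d,u,v);return o+r*(z-o[2])/r[2]
def proj(d,p):
    E=np.array(d['extrinsics']);c=E[:3,:3].T@(np.array(p,float)-E[:3,3]);x=c[0]/-c[2];y=-c[1]/-c[2]
    k=1+d['k1']*(x*x+y*y);return np.array([d['fx']*x*k+d['cx'],d['fy']*y*k+d['cy']])
def tri(a,pa,b,pb):
    o1,r1=ray(a,*pa);o2,r2=ray(b,*pb);A=np.stack([r1,-r2],1);s=np.linalg.lstsq(A,o2-o1,rcond=None)[0]
    p,q=o1+s[0]*r1,o2+s[1]*r2;return (p+q)/2,np.linalg.norm(p-q)
E
python3 - <<'E'
from h import *
import pickle
D={n:grab(n,n+'0.png') for n in('scene','top','wrist')}
pickle.dump(D,open('d0.pkl','wb'))
for n in D: print(n,{k:np.round(v,3).tolist() for k,v in D[n].items() if k!='image'})
print(ctrl.get_obs())
E
```

```text
scene {'fx': 441.891, 'fy': 441.891, 'cx': 330.71, 'cy': 201.72, 'k1': 0.014, 'extrinsics': [[0.815, 0.403, -0.417, -63.568], [-0.579, 0.548, -0.603, -888.976], [-0.014, 0.733, 0.68, 1026.904], [0.0, 0.0, 0.0, 1.0]]}
top {'fx': 437.991, 'fy': 437.991, 'cx': 327.83, 'cy': 205.302, 'k1': -0.121, 'extrinsics': [[0.023, 0.99, -0.142, 333.882], [-1.0, 0.022, -0.007, -67.288], [-0.003, 0.142, 0.99, 1374.727], [0.0, 0.0, 0.0, 1.0]]}
wrist {'fx': 276.803, 'fy': 276.803, 'cx': 322.057, 'cy': 199.238, 'k1': -0.009, 'tool_from_camera': [[-0.001, 0.955, 0.297, 80.492], [1.0, 0.001, -0.0, -0.913], [-0.0, 0.297, -0.955, -185.096], [0.0, 0.0, 0.0, 1.0]], 'extrinsics': [[0.309, -0.908, -0.282, 115.986], [0.951, 0.295, 0.093, 618.194], [-0.001, -0.297, 0.955, 383.09], [0.0, 0.0, 0.0, 1.0]]}
{'t': 0.15, 'qpos': array([ 1.23802012e+00,  4.23701136e-01,  1.63048925e+00,  1.31530930e-05,
        1.08860415e+00, -1.90148818e-02]), 'qvel': array([ 8.67550759e-05, -2.77479822e-03, -3.29515172e-03, -1.83813526e-04,
       -1.18129249e-03,  9.98807164e-04]), 'joint_torque': array([ 3.02300541e-04, -5.44985819e+01, -2.73920274e+01,  6.44204090e-02,
        2.05112627e-02, -9.32121725e-05]), 'ee_pos': array([192.73081214, 594.06247365, 198.06781211]), 'orientation': array([-4.90810710e-01, -3.10279105e+00,  1.85545466e-03]), 'ft_force': array([-0.18114705, -0.78184231,  0.86151583]), 'moment': array([-0.00408824,  0.00510194,  0.00163484]), 'grasp_force': 0.0, 'width': 88.04440263978722}
```

View pics/top0.png

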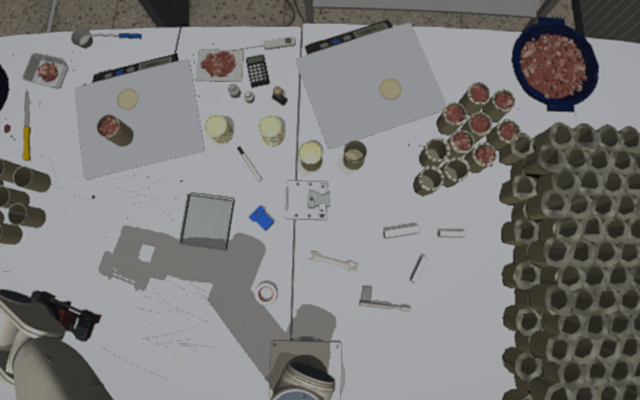

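View pics/scene0.png

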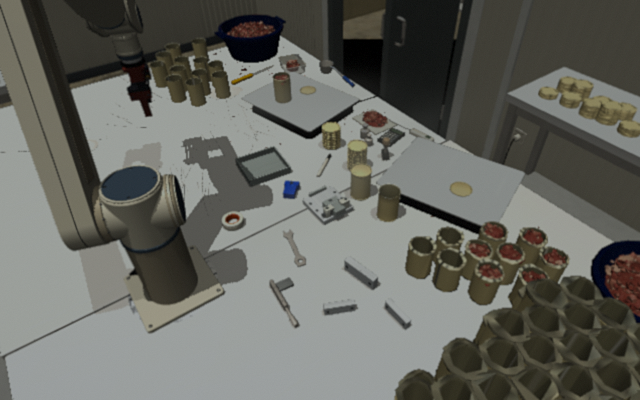

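Top view: bed at (307,200), tray (208,221), cans beyond the bed (311,155) and (354,155), blue look-alike (261,217). There are three candidate blocks at (402,230), (451,233) and (418,268), so I'll measure them and enlarge.

```bash
python3 - <<'E'
from h import *
import pickle
D=pickle.load(open('d0.pkl','rb'))
t=D['top']['image'];s=D['scene']['image']
a=cv2.resize(t[140:290,280:480],(800,600),interpolation=cv2.INTER_CUBIC)
b=cv2.resize(s[180:330,270:430],(640,600),interpolation=cv2.INTER_CUBIC)
cv2.imwrite('pics/crop_t.png',a[:,:,::-1]);cv2.imwrite('pics/crop_s.png',b[:,:,::-1])
for p in [(402,230),(451,233),(418,268),(307,200),(208,221),(311,155),(354,155)]: print(p,onz(D['top'],*p,20).round(),onz(D['top'],p[0]+1,p[1],20).round(1)[1])
E
```

```text
(402, 230) [ 456. -291.   20.] -293.7
(451, 233) [ 449. -445.   20.] -448.2
(418, 268) [ 339. -341.   20.] -343.6
(307, 200) [543.   7.  20.] 4.3
(208, 221) [470. 317.  20.] 313.8
(311, 155) [689.  -1.  20.] -4.1
(354, 155) [ 692. -138.   20.] -141.0
```

View pics/crop_t.png

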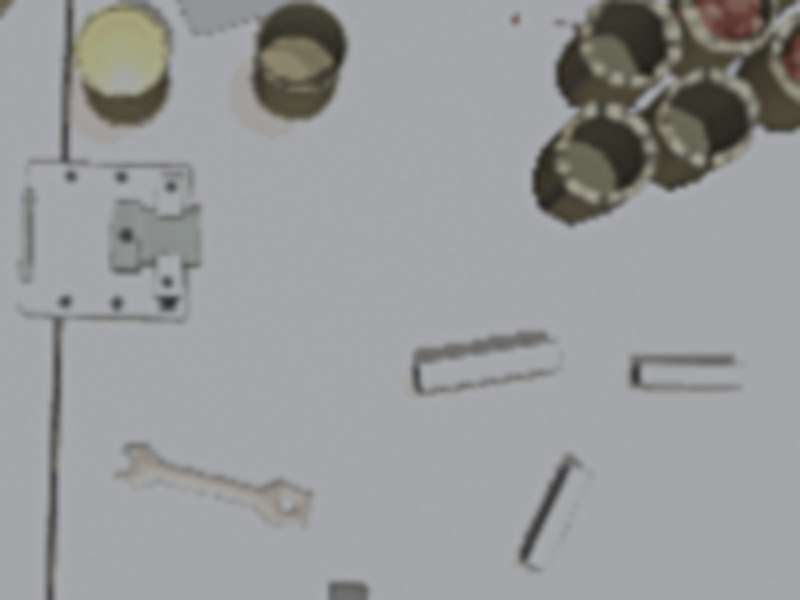

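View pics/crop_s.png

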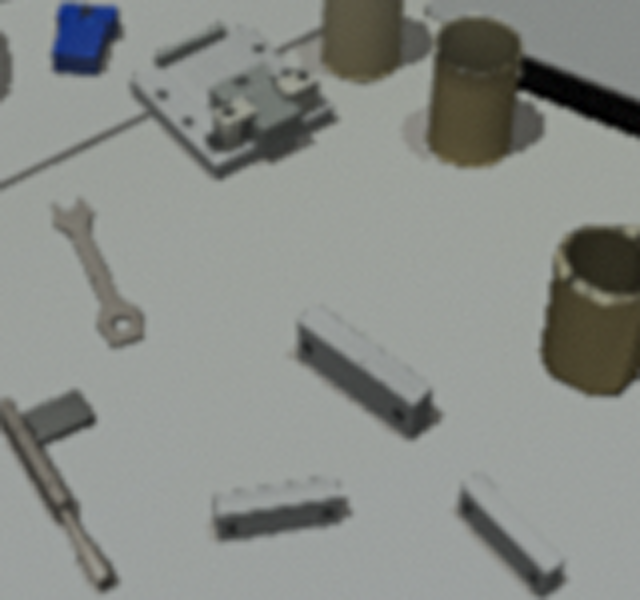

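Crops show three blocks. (402,230) is the largest, about 35 px long (~108 mm), while (451,233) and (418,268) are about 27–28 px (~85 mm). So (402,230) is the one meant. The bed's end stop is at left, so bed +y ≈ world +y; the spacer projects at the right (-y). I'll move now, looking on the way over tray and bed.

Call:
servo_tool(increments=[[29,-40,6,0,0,-64,1],[29,-40,6,0,0,-64,1],[29,-40,6,0,0,-64,1],[29,-40,6,0,0,-64,1],[29,-40,6,0,0,-64,1],[29,-40,6,0,0,-64,1],[29,-40,6,0,0,-64,1],[29,-40,6,0,0,-64,1],[29,-40,6,0,0,-64,1],[29,-40,6,0,0,-64,1],[29,-40,6,0,0,-64,1],[29,-40,6,0,0,-64,1],[29,-40,6,0,0,-64,1],[29,-40,6,0,0,-64,1],[29,-40,6,0,0,-64,1],[29,-40,6,0,0,-64,1]])

```text
t: 1.48
ee_pos: [481.9, 195.3, 258.3]
orientation: [-2.059, -2.372, 0.001]
ft_force: [-0.1, 0.0, -0.8]
width: 88.0
grasp_force: 0.0
```

```bash
python3 - <<'E'
from h import *
import pickle
d=grab('wrist','w1.png');pickle.dump(d,open('d1.pkl','wb'))
E
```

Call:
servo_tool(increments=[[6,-22,0,0,0,0,1],[6,-22,0,0,0,0,1],[6,-22,0,0,0,0,1],[6,-22,0,0,0,0,1],[6,-22,0,0,0,0,1],[6,-22,0,0,0,0,1],[6,-22,0,0,0,0,1],[6,-22,0,0,0,0,1]])

```text
t: 2.2
ee_pos: [542.6, -25.0, 258.3]
orientation: [-2.061, -2.37, 0.0]
ft_force: [-0.2, 0.1, -0.6]
width: 87.8
grasp_force: 0.0
```

```bash
python3 - <<'E'
from h import *
import pickle
d=grab('wrist','w2.png');pickle.dump(d,open('d2.pkl','wb'))
o=ctrl.get_obs();print(o['t'],o['ee_pos'],o['orientation'],o['qpos'])
a=cv2.imread('pics/w1.png');b=cv2.imread('pics/w2.png')
cv2.imwrite('pics/w12.png',np.vstack([cv2.resize(a[40:],(480,270)),cv2.resize(b[40:],(480,270))]))
E
```

```text
2.25 [542.43047207 -24.23001888 258.36503259] [-2.05906422e+00 -2.37137504e+00  2.01796423e-04] [-6.68752462e-02  2.35880754e-01  1.75348331e+00  5.64926722e-04
  1.15312337e+00 -2.07855935e-01]
```

View pics/w2.png

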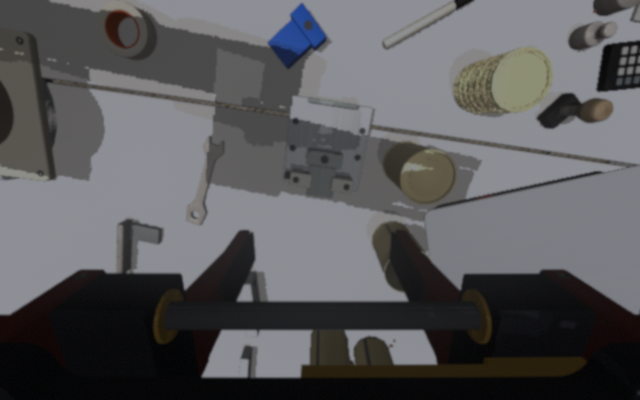

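w2 shows the bed (corners approx (295,97), (372,108), (285,180)), the spacer's shank and cheeks at (295–350,182), the cans to its right. The gripper hides the lower half. I'll enlarge the bed for corner pixels and go to the block meanwhile.

```bash
python3 - <<'E'
import cv2
a=cv2.imread('pics/w1.png');b=cv2.imread('pics/w2.png')
A=cv2.resize(b[85:205,275:385],None,fx=5,fy=5,interpolation=cv2.INTER_CUBIC)
cv2.imwrite('pics/c2.png',A)
E
```

```text
(no output)
```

View pics/c2.png

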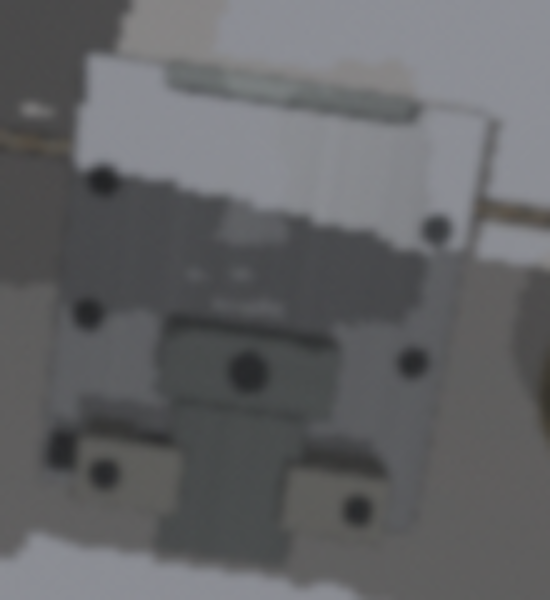

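Call:
servo_tool(increments=[[-9,-25,-3,0,0,0,1],[-9,-25,-3,0,0,0,1],[-9,-25,-3,0,0,0,1],[-9,-25,-3,0,0,0,1],[-9,-25,-3,0,0,0,1],[-9,-25,-3,0,0,0,1],[-9,-25,-3,0,0,0,1],[-9,-25,-3,0,0,0,1],[-9,-25,-3,0,0,0,1]])

```text
t: 3.0
ee_pos: [453.0, -274.3, 228.5]
orientation: [-2.06, -2.371, -0.001]
ft_force: [0.4, 0.5, -0.3]
width: 87.4
grasp_force: 0.0
```

```bash
python3 - <<'E'
from h import *
import pickle
d=grab('wrist','w3.png');pickle.dump(d,open('d3.pkl','wb'))
p=proj(d,[456,-291,20]).round().astype(int);print(p)
y0=max(0,p[1]-75);x0=max(0,p[0]-100)
cv2.imwrite('pics/c3.png',cv2.resize(d['image'][y0:y0+150,x0:x0+200,::-1],None,fx=4,fy=4,interpolation=cv2.INTER_CUBIC));print(x0,y0)
E
```

```text
[322 183]
222 108
```

View pics/c3.png

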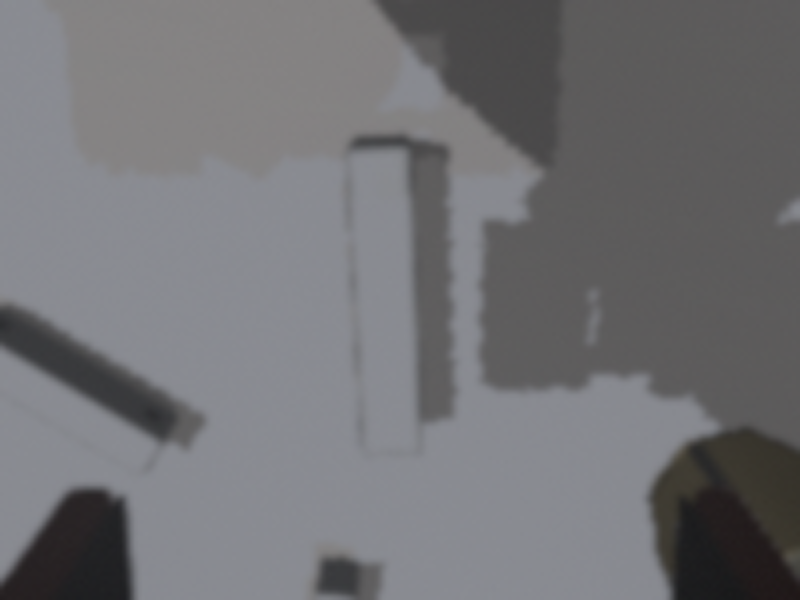

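c3: the block's top face has crop corners (350,148), (408,150), (420,453), (362,453); it lies nearly along the tool's axes. c2: bed plate top corners (90,57), (493,120), (45,465), (410,530); spacer end corners (160,555), (288,567); lip inner edges at x≈180 and 287.

```bash
cat > m1.py <<'E'
from h import *
import pickle
d0,d1,d2,d3=[pickle.load(open(f'd{i}.pkl','rb')) for i in range(4)]
def g(n,d,c,s,x0,y0,z):
    P=np.array([onz(d,x0+(x+.5)/s-.5,y0+(y+.5)/s-.5,z) for x,y in c]);print(n,P[:,:2].round(1).tolist());return P
B=g('block',d3,[(350,148),(408,150),(420,453),(362,453)],4,222,108,44)
print('c',B.mean(0),'L',np.linalg.norm((B[0]+B[1]-B[2]-B[3])/2),'W',np.linalg.norm(B[0]-B[1]),np.linalg.norm(B[2]-B[3]))
v=(B[0]+B[1]-B[2]-B[3]);print('yaw of y',np.degrees(np.arctan2(-v[0],v[1])))
P=g('bed',d2,[(90,57),(493,120),(45,465),(410,530)],5,275,85,20)
print('c',P.mean(0),'sizes',[np.linalg.norm(P[i]-P[j]).round(1) for i,j in((0,1),(2,3),(0,2),(1,3))])
print('yaw x',np.degrees(np.arctan2(*(P[1]-P[0])[[1,0]])),np.degrees(np.arctan2(*(P[3]-P[2])[[1,0]])))
g('end',d2,[(160,555),(288,567)],5,275,85,44)
g('shank top corners at lip',d2,[(180,515),(287,530)],5,275,85,53.5)
g('lips bolts',d2,[(105,475),(357,510)],5,275,85,53.5)
o=ctrl.get_obs();print(o['ee_pos'])
E
python3 m1.py
```

```text
block [[431.4, -235.7], [450.5, -233.7], [469.8, -339.1], [449.2, -342.0]]
c [ 450.21066385 -287.60369406   44.        ] L 107.50019442226765 W 19.121538956483416 20.76925661801239
yaw of y 9.921485959651589
bed [[487.2, 72.8], [605.2, 71.9], [486.1, -48.4], [602.9, -53.4]]
c [545.35852951  10.72363221  20.        ] sizes [np.float64(118.1), np.float64(116.9), np.float64(121.2), np.float64(125.3)]
yaw x -0.44081684475567134 -2.4612823378748963
end [[525.7, -65.4], [564.4, -63.8]]
shank top corners at lip [[530.1, -49.7], [561.7, -49.8]]
lips bolts [[507.2, -40.8], [580.9, -41.1]]
[ 453.42068463 -273.74164361  228.69194818]
```

Call:
servo_tool(increments=[[-0.3,-1.3,-4,0,0,1.8,1],[-0.3,-1.3,-8,0,0,1.8,1],[-0.3,-1.3,-12,0,0,1.8,1],[-0.3,-1.3,-12,0,0,1.8,1],[-0.3,-1.3,-12,0,0,1.8,1]])

```text
t: 3.47
ee_pos: [449.5, -285.9, 107.7]
orientation: [-2.017, -2.402, 0.0]
ft_force: [0.5, -0.9, -0.8]
width: 87.8
grasp_force: 0.0
```

```bash
python3 - <<'E'
from h import *
import pickle
d=grab('wrist','w4.png');pickle.dump(d,open('d4.pkl','wb'))
print(ctrl.get_obs()['ee_pos'])
a=d['image'][60:260,220:420,::-1]
cv2.imwrite('pics/c4.png',cv2.resize(a,None,fx=3,fy=3,interpolation=cv2.INTER_CUBIC))
E
```

```text
[ 450.97218126 -287.29360927  109.61760651]
```

View pics/c4.png

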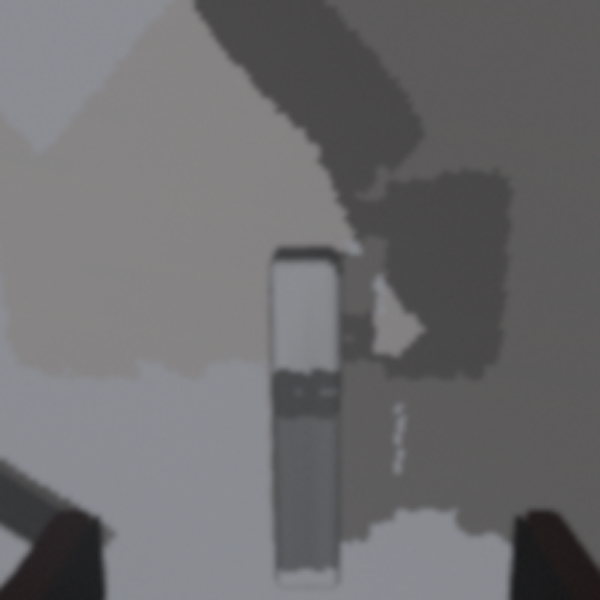

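c4: block top face corners (273,262), (337,262), (338,585), (276,585), aligned with the tool.

```bash
python3 - <<'E'
from h import *
import pickle
d3,d4=[pickle.load(open(f'd{i}.pkl','rb')) for i in (3,4)]
a=[(350,148),(408,150),(420,453),(362,453)];b=[(273,262),(337,262),(338,585),(276,585)]
f=lambda p,s,x,y:(x+(p[0]+.5)/s-.5,y+(p[1]+.5)/s-.5)
for p,q in zip(a,b):
    print(tri(d3,f(p,4,222,108),d4,f(q,3,220,60)))
P=np.array([onz(d4,*f(q,3,220,60),44) for q in b]);print(P.round(1),P.mean(0))
v=P[0]+P[1]-P[2]-P[3];print(np.degrees(np.arctan2(-v[0],v[1])),np.linalg.norm(v)/2)
o=ctrl.get_obs();print(o['ee_pos'],o['t'])
E
```

```text
(array([ 431.96708833, -233.00357226,   70.82335659]), np.float64(0.7912193196199905))
(array([ 450.89906567, -235.55064559,   23.32688422]), np.float64(0.5353120329155928))
(array([ 470.42954956, -341.85657208,   36.80193394]), np.float64(0.3054314501364372))
(array([ 449.2844435 , -342.97791322,   41.46985573]), np.float64(0.10458353924327833))
[[ 431.1 -236.4   44. ]
 [ 449.8 -233.1   44. ]
 [ 469.6 -338.    44. ]
 [ 449.2 -341.6   44. ]] [ 449.93043154 -287.2967793    44.        ]
10.235153624135066 106.72180258720752
[ 450.97218126 -287.29360927  109.61760651] 3.5167
```

Call:
servo_tool(increments=[[0,0.1,-3.5,0,0,0,1],[0,0.1,-7,0,0,0,1],[0,0.1,-9.5,0,0,0,1],[0,0.1,-10.3,0,0,0,1],[0,0.1,-10.3,0,0,0,1],[0,0.1,-10.3,0,0,0,-1],[0,0.1,-10.3,0,0,0,-1],[0,0.1,-10.3,0,0,0,-1],[0,0.1,-10.3,0,0,0,-1],[0,0.1,-10.3,0,0,0,-1],[0,0.1,-10.3,0,0,0,-1],[0,0.1,-10.3,0,0,0,-1],[0,0.1,-10.3,0,0,0,-1],[0,0.1,-10.3,0,0,0,-1],[0,0.1,-10.3,0,0,0,-1],[0,0.1,-10.3,0,0,0,-1]])

```text
t: 4.85
ee_pos: [449.8, -287.5, 5.5]
orientation: [-2.023, -2.403, 0.0]
ft_force: [-1.3, 0.5, -0.3]
width: 21.6
grasp_force: 29.9
```

Call:
servo_tool(increments=[[0,0,3,0,0,0,-1],[0,0,6.5,0,0,-3,-1],[3,3,6.5,0,0,-10,-1],[6,7,6.5,0,0,-10,-1],[9.5,11,6.5,0,0,-10,-1],[9.5,13,6.5,0,0,-10,-1],[9.5,13,6.5,0,0,-10,-1],[9.5,13,6.5,0,0,-10,-1],[9.5,13,6.5,0,0,-10,-1],[9.5,13,6.5,0,0,-10,-1],[9.5,13,6.5,0,0,-10,-1]])

```text
t: 5.77
ee_pos: [544.1, -158.7, 70.5]
orientation: [-2.227, -2.216, 0.001]
ft_force: [0.4, -0.6, -2.0]
width: 21.5
grasp_force: 29.9
```

```bash
python3 - <<'E'
from h import *
import pickle
d=grab('wrist','w5.png');pickle.dump(d,open('d5.pkl','wb'))
o=ctrl.get_obs();print(o['ee_pos'],o['orientation'])
a=d['image'][30:240,200:440,::-1]
cv2.imwrite('pics/c5.png',cv2.resize(a,(684,599),interpolation=cv2.INTER_CUBIC))
print([proj(d,p).round() for p in [(545,-64,44),(545,-21,20),(545,-65,72)]])
E
```

```text
[ 544.21100422 -158.70522539   70.54845798] [-2.22688302e+00 -2.21547047e+00  4.45685157e-04]
[array([321.,  93.]), array([321.,  34.]), array([321.,  91.])]
```

View pics/c5.png

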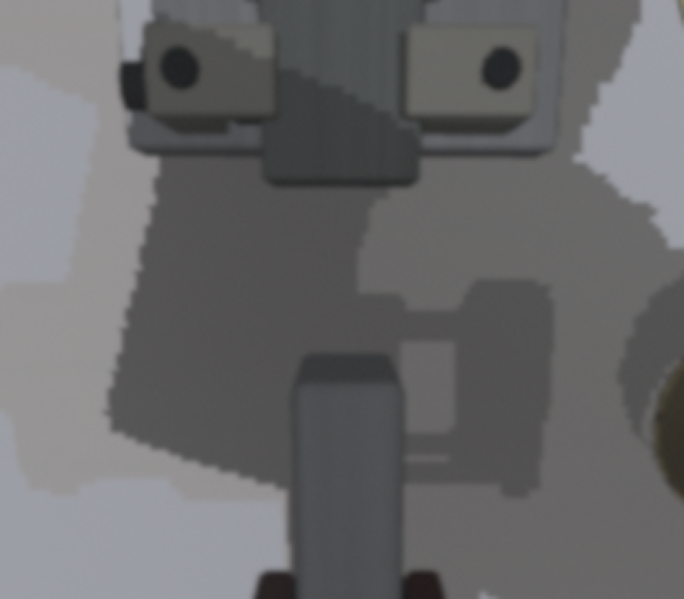

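c5: spacer end top corners (266,182), (418,182); lips' inner lower corners (276,114), (404,116); plate lower edge (130,150)–(555,152); block nose's top corners (297,383), (402,383).

```bash
python3 - <<'E'
from h import *
import pickle
d2,d5=[pickle.load(open(f'd{i}.pkl','rb')) for i in (2,5)]
f=lambda p:(200+(p[0]+.5)/2.85-.5,30+(p[1]+.5)/2.8524-.5)
g=lambda p:(275+(p[0]+.5)/5-.5,85+(p[1]+.5)/5-.5)
for n,c,z in[('end',[(266,182),(418,182)],44),('lipin',[(276,114),(404,116)],53.5),('lipout',[(148,112),(535,118)],53.5),('bolts',[(180,68),(501,68)],53.5),('nose',[(297,383),(402,383)],109),('plate',[(130,150),(555,152)],20)]:
    P=[onz(d5,*f(p),z) for p in c];v=P[1]-P[0];print(n,np.round(P,1)[:,:2].tolist(),'mid',((P[0]+P[1])/2).round(1),'w',np.linalg.norm(v).round(1),'yaw',np.degrees(np.arctan2(v[1],v[0])).round(2))
for p,q in[((266,182),(160,555)),((418,182),(288,567)),((180,68),(105,475)),((501,68),(357,510))]: print(tri(d5,f(p),d2,g(q)))
E
```

```text
end [[524.7, -64.4], [563.0, -64.7]] mid [543.9 -64.5  44. ] w 38.2 yaw -0.32
lipin [[528.6, -50.1], [558.6, -50.7]] mid [543.6 -50.4  53.5] w 30.0 yaw -1.14
lipout [[498.5, -49.5], [589.4, -51.3]] mid [544.  -50.4  53.5] w 90.9 yaw -1.14
bolts [[506.7, -40.2], [580.9, -40.6]] mid [543.8 -40.4  53.5] w 74.2 yaw -0.32
nose [[535.6, -104.0], [555.2, -104.1]] mid [ 545.4 -104.1  109. ] w 19.6 yaw -0.34
plate [[485.1, -54.3], [602.8, -55.5]] mid [543.9 -54.9  20. ] w 117.8 yaw -0.57
(array([525.39846484, -64.56146342,  46.98446991]), np.float64(0.7365610687858938))
(array([563.89051568, -64.49833028,  41.52229726]), np.float64(1.4495502929966353))
(array([507.14321648, -40.48414173,  55.08448709]), np.float64(0.3381016854449701))
(array([580.76177635, -40.8267957 ,  54.47208032]), np.float64(0.12392824668142839))
```

Call:
servo_tool(increments=[[-0.2,0,-2,0,0,-0.4,-1],[-0.2,0,-4.1,0,0,-0.4,-1],[-0.2,1,-4.1,0,0,-0.4,-1],[-0.2,2,-4.1,0,0,-0.4,-1],[-0.2,3,-4.1,0,0,-0.4,-1],[-0.2,3.4,-4.1,0,0,-0.4,-1],[-0.2,3.4,-4.1,0,0,-0.4,-1],[-0.2,3.4,-4.1,0,0,-0.4,-1]])

```text
t: 6.48
ee_pos: [543.6, -123.1, 30.6]
orientation: [2.23, 2.211, 0.001]
ft_force: [0.4, 0.1, -1.9]
width: 21.8
grasp_force: 29.9
```

Call:
servo_tool(increments=[[0,0.3,0,0,0,0,-1],[0,0.6,0,0,0,0,-1],[0,0.9,0,0,0,0,-1],[0,1.2,0,0,0,0,-1],[0,1.5,0,0,0,0,-1],[0,1.5,0,0,0,0,-1]])

```text
t: 6.98
ee_pos: [543.6, -110.8, 30.6]
orientation: [2.229, 2.209, -0.002]
ft_force: [-0.9, -11.4, 1.5]
width: 21.6
grasp_force: 29.9
```

```bash
python3 - <<'E'
from h import *
d=grab('wrist','w6.png')
o=ctrl.get_obs();print(o['ee_pos'],o['ft_force'],o['moment'])
a=d['image'][0:210,200:440,::-1]
cv2.imwrite('pics/c6.png',cv2.resize(a,(684,599),interpolation=cv2.INTER_CUBIC))
E
```

```text
[ 543.61494093 -110.82136042   30.49818784] [ -2.50134222 -12.43320203   1.51924682] [-2.27595675  0.37011553  0.03515392]
```

View pics/c6.png

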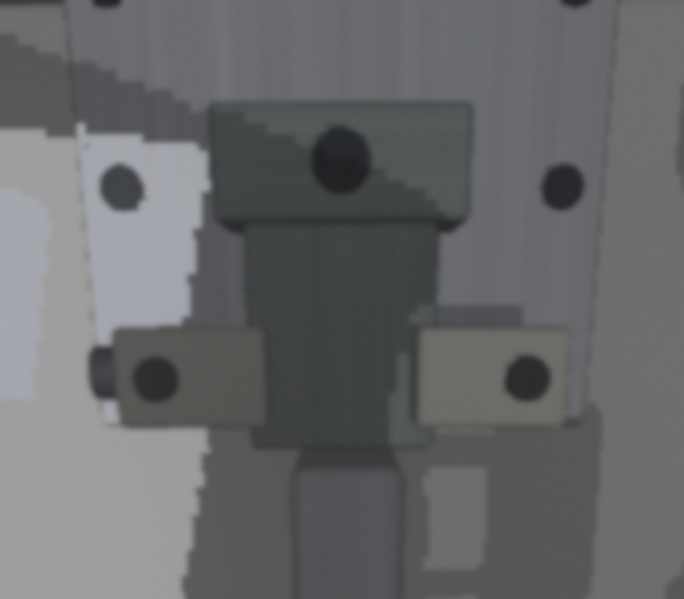

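c6: nose presses the spacer end, spacer moved (12 N); slot's centre ≈341, nose ≈348, so about 1–2 mm off in +x. Correct a little and go on pushing.

Call:
servo_tool(increments=[[-0.05,0.2,0,0,0,0,-1],[-0.1,0.4,0,0,0,0,-1],[-0.1,0.6,0,0,0,0,-1],[-0.1,0.8,0,0,0,0,-1],[-0.1,1.0,0,0,0,0,-1],[-0.1,1.2,0,0,0,0,-1],[-0.1,1.4,0,0,0,0,-1],[-0.1,1.6,0,0,0,0,-1],[-0.1,1.8,0,0,0,0,-1],[-0.1,2.0,0,0,0,0,-1],[-0.1,2.2,0,0,0,0,-1],[-0.1,2.4,0,0,0,0,-1],[-0.1,2.6,0,0,0,0,-1],[-0.1,2.8,0,0,0,0,-1],[-0.1,3.0,0,0,0,0,-1],[-0.1,3.2,0,0,0,0,-1],[-0.1,3.2,0,0,0,0,-1]])

```text
t: 8.45
ee_pos: [541.8, -76.1, 29.7]
orientation: [-2.232, -2.21, -0.0]
ft_force: [0.1, -1.6, -1.7]
width: 21.4
grasp_force: 29.9
```

```bash
python3 - <<'E'
from h import *
import pickle
d=grab('wrist','w7.png');pickle.dump(d,open('d7.pkl','wb'))
o=ctrl.get_obs();print(o['ee_pos'],o['ft_force'],o['moment'])
a=d['image'][0:210,200:440,::-1]
cv2.imwrite('pics/c7.png',cv2.resize(a,(684,599),interpolation=cv2.INTER_CUBIC))
E
```

```text
[541.77599461 -76.09119241  29.60284833] [ 0.21877371 -0.29547907 -1.707087  ] [-0.1698868   0.02179873 -0.05209226]
```

View pics/c7.png

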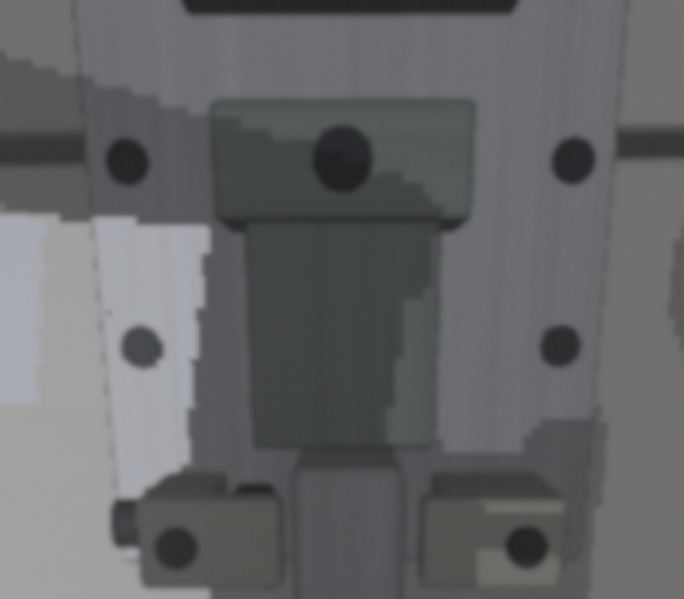

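c7 (that is the 11th viewing — one over the limit by my count; I'll view no more and work by numbers): the spacer is clear of the lips, its end corners at (255,445), (437,445), head front corners (213,100), (472,100); nose top corners (298,466), (401,466).

```bash
python3 - <<'E'
from h import *
import pickle
d=pickle.load(open('d7.pkl','rb'))
f=lambda p:(200+(p[0]+.5)/2.85-.5,0+(p[1]+.5)/2.8524-.5)
for n,c,z in[('end',[(255,445),(437,445)],44),('head',[(213,100),(472,100)],44),('bolts',[(176,548),(527,546)],53.5),('nose',[(298,466),(401,466)],68),('shankside',[(250,300),(439,300)],44)]:
    P=[onz(d,*f(p),z) for p in c];v=P[1]-P[0];print(n,np.round(P,1)[:,:2].tolist(),'mid',((P[0]+P[1])/2).round(1),'w',np.linalg.norm(v).round(1),'yaw',np.degrees(np.arctan2(v[1],v[0])).round(2))
E
```

```text
end [[523.0, -20.4], [562.4, -20.8]] mid [542.7 -20.6  44. ] w 39.3 yaw -0.62
head [[517.9, 45.8], [567.6, 45.3]] mid [542.8  45.6  44. ] w 49.7 yaw -0.59
bolts [[506.4, -40.6], [580.9, -41.0]] mid [543.6 -40.8  53.5] w 74.5 yaw -0.3
nose [[533.7, -20.9], [553.0, -21.1]] mid [543.4 -21.   68. ] w 19.3 yaw -0.63
shankside [[523.3, 9.3], [562.1, 8.9]] mid [542.7   9.1  44. ] w 38.8 yaw -0.61
```

Call:
servo_tool(increments=[[0,-2,0,0,0,0,-1],[0,-5,0,0,0,0,-1],[0,-8,0,0,0,0,-1],[0,-8,4,0,0,0,-1],[0,-8,4,0,0,0,-1],[-3,-12,4,0,0,4,-1],[-6,-16,4,0,0,10.4,-1],[-9.2,-20,4,0,0,10.4,-1],[-9.2,-21.1,4,0,0,10.4,-1],[-9.2,-21.1,4,0,0,10.4,-1],[-9.2,-21.1,1,0,0,10.4,-1],[-9.2,-21.1,0,0,0,10.4,-1],[-9.2,-21.1,-1,0,0,10.4,-1],[-9.2,-21.1,-1,0,0,10.4,-1]])

```text
t: 9.67
ee_pos: [448.7, -285.8, 17.7]
orientation: [-2.019, -2.401, 0.001]
ft_force: [0.3, 0.9, -2.7]
width: 21.8
grasp_force: 29.9
```

Call:
servo_tool(increments=[[0,0,-0.7,0,0,0,-1],[0,0,-1.1,0,0,0,-1],[0,0,-1.3,0,0,0,-1],[0,0,-1.4,0,0,0,-1],[0,0,-1.4,0,0,0,-1],[0,0,-1.4,0,0,0,-1]])

```text
t: 10.17
ee_pos: [450.1, -287.6, 6.0]
orientation: [2.023, 2.403, 0.0]
ft_force: [-0.2, 0.9, -1.7]
width: 21.7
grasp_force: 29.9
```

Call:
servo_tool(increments=[[0,0,-0.03,0,0,0,-1],[0,0,-0.06,0,0,0,-1],[0,0,-0.06,0,0,0,-1]])

```text
t: 10.42
ee_pos: [450.1, -287.7, 5.5]
orientation: [2.023, 2.403, 0.0]
ft_force: [-0.5, 0.0, 2.6]
width: 21.3
grasp_force: 29.9
```

Call:
servo_tool(increments=[[0,0,0,0,0,0,1],[0,0,0,0,0,0,1],[0,0,0,0,0,0,1],[0,0,0,0,0,0,1],[0,0,0,0,0,0,1],[0,0,0,0,0,0,1],[0,0,0,0,0,0,1],[0,0,0,0,0,0,1],[0,0,2,0,0,0,1],[0,0,6,0,0,0,1],[0,0,10,0,0,0,1],[0,0,13,0,0,0,1],[0,0,13,0,0,0,1],[0,0,13,0,0,0,1]])

```text
t: 11.58
ee_pos: [451.0, -288.3, 136.9]
orientation: [2.02, 2.4, 0.001]
ft_force: [-1.1, 0.4, -0.6]
width: 87.5
grasp_force: 0.0
```

```bash
cat > m2.py <<'E'
from h import *
import pickle
d=grab('wrist','w8.png');pickle.dump(d,open('d8.pkl','wb'));t=grab('top','top8.png');pickle.dump(t,open('t8.pkl','wb'))
d0=pickle.load(open('d0.pkl','rb'))['top']
o=ctrl.get_obs();print(o['ee_pos'])
# block: compare with edges at expected place: canny line segments
P=[onz(d,*p,44) for p in [(0,0)]]
g=cv2.cvtColor(d['image'],cv2.COLOR_RGB2GRAY)
L=cv2.createLineSegmentDetector().detect(g)[0][:,0]
for a in L:
    if np.hypot(*(a[2:]-a[:2]))<12: continue
    p,q=onz(d,a[0],a[1],44),onz(d,a[2],a[3],44)
    m=(p+q)/2
    if abs(m[0]-450)<40 and abs(m[1]+288)<75: print(p[:2].round(1),q[:2].round(1),np.linalg.norm(q-p).round(1))
# tray in d1 and in top: line segments near the tray at rim height
d1=pickle.load(open('d1.pkl','rb'))
for n,D in(('wrist1',d1),('top',d0)):
    g=cv2.cvtColor(D['image'],cv2.COLOR_RGB2GRAY);print(n)
    for a in cv2.createLineSegmentDetector().detect(g)[0][:,0]:
        p,q=onz(D,a[0],a[1],31),onz(D,a[2],a[3],31);m=(p+q)/2
        if np.linalg.norm(p-q)>60 and abs(m[0]-470)<110 and abs(m[1]-317)<110: print(p[:2].round(1),q[:2].round(1),np.linalg.norm(q-p).round(1),np.degrees(np.arctan2(*(q-p)[[1,0]])).round(1), a.round())
E
python3 m2.py
```

```text
[ 449.19916481 -287.08158861  134.2506363 ]
[ 448.8 -233.3] [ 433.  -236.2] 16.1
[ 432.3 -231.8] [ 448.  -229.1] 16.0
[ 437.5 -272.5] [ 457.9 -269.5] 20.6
[ 447.8 -337.5] [ 434.7 -265. ] 73.7
[ 457.3 -229.4] [ 430.6 -196.8] 42.1
[ 462.2 -234.9] [ 467.3 -260.8] 26.4
[ 481.7 -246.8] [ 461.9 -233. ] 24.1
[ 456.8 -267.9] [ 450.6 -235.6] 32.8
[ 474.8 -259. ] [ 482.2 -247.9] 13.3
[ 492.2 -315.5] [ 469.2 -324. ] 24.5
[ 468.8 -336.9] [ 453.4 -338. ] 15.4
[ 432.9 -239.9] [ 437.7 -268.5] 29.0
[ 455.3 -276.9] [ 441.3 -279.8] 14.3
[ 433.6 -264. ] [ 430.1 -241.6] 22.6
wrist1
[547.5 377.9] [406.9 393.6] 141.4 173.6 [389.  42. 285.  11.]
[400.4 401.5] [556.7 384.5] 157.2 -6.2 [281.   4. 397.  37.]
[384.6 259.2] [401.  404.4] 146.1 83.6 [260. 116. 282.   1.]
[551.7 375.8] [537.1 244.4] 132.2 -96.4 [392.  44. 363. 142.]
[531.9 247.6] [546.3 374.7] 127.9 83.5 [360. 139. 388.  44.]
[538.3 239.4] [384.3 257.2] 155.0 173.4 [364. 145. 260. 117.]
[558.5 362.5] [545.  241.9] 121.3 -96.4 [395.  56. 368. 144.]
[401.3 261.1] [528.9 247.3] 128.4 -6.1 [272. 116. 358. 139.]
[401.4 349.6] [394.5 288.4] 61.6 -96.4 [278.  48. 269.  96.]
top
[535.2 232.9] [383.  249.6] 153.1 173.7 [235. 200. 227. 249.]
[400.9 403.7] [554.1 387.7] 154.0 -6.0 [179. 242. 187. 194.]
[547.2 376.6] [420.3 390.5] 127.7 173.8 [190. 196. 183. 236.]
[560.7 391.8] [548.3 242. ] 150.2 -94.7 [186. 191. 232. 196.]
[386.1 258.6] [534.7 242.7] 149.4 -6.1 [224. 248. 232. 201.]
[418.6 370.4] [416.5 263.4] 107.1 -91.1 [189. 237. 223. 238.]
[531.7 249.5] [546.3 370.8] 122.2 83.1 [229. 201. 192. 196.]
[379.3 257.2] [394.8 393.2] 136.9 83.5 [224. 250. 182. 244.]
```

Block stands back within ~2 mm of its first place. Tray: centre ≈ (472,321), yaw ≈ -6°. The rim at z≈31 agrees in both views. Now over the spacer.

Call:
servo_tool(increments=[[2,6,0,0,0,-3,1],[4,10,0,0,0,-10.4,1],[5,14,0,0,0,-10.4,1],[6,18,0,0,0,-10.4,1],[7,22,0,0,0,-10.4,1],[8,26,0,0,0,-10.4,1],[9.2,29.8,0,0,0,-10.4,1],[9.2,29.8,-3,0,0,-10.4,1],[9.2,29.8,-3,0,0,-10.4,1],[9.2,29.8,-3,0,0,-10.4,1],[9.2,29.8,-3,0,0,-10.4,1]])

```text
t: 12.6
ee_pos: [540.7, 10.3, 103.7]
orientation: [-2.23, -2.209, 0.004]
ft_force: [0.0, -0.7, 0.3]
width: 87.7
grasp_force: 0.0
```

```bash
python3 - <<'E'
from h import *
import pickle
d=grab('wrist','w9.png');pickle.dump(d,open('d9.pkl','wb'))
o=ctrl.get_obs();print(o['ee_pos'],o['orientation'])
g=cv2.cvtColor(d['image'],cv2.COLOR_RGB2GRAY)
print('exp px',[proj(d,p).round() for p in [(542.7,-20.6,44),(542.7,45.6,44)]])
for a in cv2.createLineSegmentDetector().detect(g)[0][:,0]:
    p,q=onz(d,a[0],a[1],44),onz(d,a[2],a[3],44);m=(p+q)/2
    if np.linalg.norm(p-q)>14 and abs(m[0]-543)<36 and -35<m[1]<60: print(p[:2].round(1),q[:2].round(1),np.linalg.norm(q-p).round(1),np.degrees(np.arctan2(*(q-p)[[1,0]])).round(1))
E
```

```text
[541.21985099   9.71393216 104.41648701] [-2.23247961e+00 -2.20883270e+00  2.16205757e-03]
exp px [array([324., 234.]), array([323., 166.])]
[521.7 -11.4] [522.2  23.3] 34.7 89.1
[527.3 -33.6] [498.  -34.6] 29.4 -178.0
[562.5  16.9] [562.1 -13.1] 29.9 -90.8
[565.1  46. ] [548.4  46.4] 16.7 178.6
[520.7  50.7] [545.1  50.5] 24.4 -0.5
[546.2  51.6] [565.   51.4] 18.8 -0.7
[544.9  27.1] [564.3  27. ] 19.4 -0.2
[551.8 -20.5] [528.9 -19.9] 22.9 178.6
[587.7  16.5] [564.5  14.7] 23.2 -175.5
[563.7 -16. ] [579.4 -15.1] 15.7 3.2
[499.2 -13.7] [519.5 -14.2] 20.4 -1.6
[559.9  10. ] [536.7  10.4] 23.3 179.1
[563.9 -20.1] [579.5 -20.5] 15.7 -1.3
[566.1  28.7] [565.8  43.7] 15.0 91.0
```

Call:
servo_tool(increments=[[0,0.1,-3,0,0,0,1],[0,0.1,-6,0,0,0,1],[0,0.1,-7.5,0,0,0,1],[0,0.1,-8.2,0,0,0,1],[0,0.1,-8.2,0,0,0,1],[0,0.1,-8.2,0,0,0,1],[0,0.1,-8.2,0,0,0,-1],[0,0.1,-8.2,0,0,0,-1],[0,0.1,-8.2,0,0,0,-1],[0,0.1,-8.2,0,0,0,-1],[0,0.1,-8.2,0,0,0,-1],[0,0.1,-8.2,0,0,0,-1],[0,0.1,-8.2,0,0,0,-1],[0,0.1,-8.2,0,0,0,-1],[0,0.1,-8.2,0,0,0,-1]])

```text
t: 13.9
ee_pos: [541.9, 11.5, 23.0]
orientation: [-2.233, -2.21, 0.0]
ft_force: [0.2, -0.8, -0.6]
width: 31.2
grasp_force: 0.0
```

Call:
servo_tool(increments=[[0,0,0,0,0,0,-1],[0,0,0,0,0,0,-1]])

```text
t: 14.07
ee_pos: [541.8, 11.5, 23.0]
orientation: [-2.233, -2.21, 0.0]
ft_force: [0.3, 0.1, -0.2]
width: 18.1
grasp_force: 0.0
```

```bash
python3 - <<'E'
from h import *
import pickle
for i in range(2):
    o=ctrl.get_obs();print(o['t'],o['ee_pos'],o['width'],o['grasp_force'],o['ft_force'])
d=grab('wrist','w10.png');pickle.dump(d,open('d10.pkl','wb'))
g=cv2.cvtColor(d['image'],cv2.COLOR_RGB2GRAY)
for a in cv2.createLineSegmentDetector().detect(g)[0][:,0]:
    p,q=onz(d,a[0],a[1],44),onz(d,a[2],a[3],44);m=(p+q)/2
    if np.linalg.norm(p-q)>12 and abs(m[0]-543)<50 and -35<m[1]<100: print(p[:2].round(1),q[:2].round(1),np.linalg.norm(q-p).round(1),np.degrees(np.arctan2(*(q-p)[[1,0]])).round(1))
E
```

```text
14.0667 [541.84550493  11.49106539  23.027096  ] 18.13641603151828 0.0 [ 0.31646904  0.10037138 -0.17374139]
14.0667 [541.84550493  11.49106539  23.027096  ] 18.13641603151828 0.0 [ 0.31646904  0.10037138 -0.17374139]
[505.3  14. ] [504.9  39.8] 25.8 90.8
[534.4  18.2] [529.8 -33.3] 51.7 -95.1
[508.8  72.8] [493.2  72.3] 15.6 -178.0
[508.6  49.2] [508.4  69.9] 20.7 90.6
[554.2 -32.7] [551.1  18. ] 50.8 93.5
[510.4 -11.8] [522.2   8. ] 23.1 59.2
[560.3  21.1] [566.9  -1.1] 23.2 -73.5
[ 5.672e+02 -3.000e-01] [572.9 -11.2] 12.3 -62.6
[530.7 -33.7] [553.5 -34. ] 22.8 -0.7
[521.7   7.5] [523.6  23.5] 16.1 83.3
[521.   52.3] [565.1  51.8] 44.1 -0.6
[567.9  47. ] [568.1  29.8] 17.2 -89.4
[568.7  78.8] [594.2  78.3] 25.5 -1.1
[593.7  75.4] [576.1  76. ] 17.6 178.1
[575.   68.4] [562.4  68.7] 12.6 178.9
[574.7  74.8] [546.9  75.1] 27.8 179.4
[496.8  78.2] [568.   77.7] 71.3 -0.4
[564.8  63.2] [579.7  63. ] 14.9 -0.8
[549.9  69. ] [512.9  69.3] 36.9 179.5
[580.1  31.4] [579.4  53.2] 21.8 91.9
[577.9  54.7] [564.3  54.8] 13.6 179.6
[550.8 -20.7] [533.6 -20.2] 17.2 178.6
[546.  105.2] [545.9  89.3] 15.9 -90.3
[581.6  13.6] [564.5  13.8] 17.1 179.5
[545.5  82.7] [568.6  82.5] 23.1 -0.5
[519.6   8.5] [507.3   8.6] 12.3 179.3
[511.2  76.6] [496.6  76.5] 14.6 -179.5
[516.7  27. ] [516.7  42.8] 15.8 90.0
```

The width reads 18 mm with no force where a 40 mm shank should be, so I'll check where the fingers really are, using a mask.

```bash
python3 - <<'E'
from h import *
import pickle
for n in ('d9','d10','d8','d7'):
    d=pickle.load(open(n+'.pkl','rb'));im=d['image'].astype(int)
    m=((im[:,:,0]-im[:,:,2]>8)&(im[:,:,0]<70)).astype(np.uint8)
    N,l,s,c=cv2.connectedComponentsWithStats(m)
    print(n,[(s[i].tolist()) for i in range(1,N) if s[i,4]>150])
d=pickle.load(open('d10.pkl','rb'));T=np.array([541.8,11.5,23])
print([proj(d,T+np.array([s*w,0,dz])).round() .tolist() for dz in(0,38) for w in (9,20) for s in(-1,1)])
print(d['image'][150:290:6,300:352:6].mean(2).astype(int))
print(d['image'][215,200:440:6].tolist())
E
```

```text
d9 [[0, 55, 14, 47, 248], [413, 172, 96, 88, 3834], [563, 231, 31, 17, 203], [398, 232, 62, 69, 1153], [302, 271, 338, 107, 7583], [0, 278, 85, 90, 2611], [186, 284, 27, 17, 266], [152, 289, 32, 56, 862], [461, 288, 32, 57, 865], [193, 331, 25, 43, 581]]
d10 [[442, 195, 198, 183, 19029], [281, 231, 23, 120, 1129], [340, 231, 25, 120, 1185], [0, 277, 132, 100, 6476], [162, 346, 312, 33, 4765]]
d8 [[525, 30, 115, 90, 6374], [620, 42, 20, 76, 1029], [417, 234, 73, 51, 1359], [487, 259, 27, 14, 185], [426, 272, 33, 28, 453], [0, 279, 82, 89, 2453], [302, 279, 338, 99, 7227], [152, 289, 32, 56, 838], [461, 289, 32, 56, 852], [194, 331, 22, 44, 490]]
d7 [[566, 74, 27, 35, 292], [454, 111, 137, 94, 2973], [344, 231, 26, 114, 1194], [440, 244, 200, 133, 12215], [275, 262, 21, 83, 666], [0, 278, 132, 99, 6338], [170, 357, 299, 22, 4669]]
[[308.0, 230.0], [333.0, 229.0], [293.0, 230.0], [348.0, 229.0], [305.0, 255.0], [336.0, 255.0], [287.0, 255.0], [354.0, 255.0]]
[[ 69  69  68  68  68  68  88  88  89]
 [ 87  88  88  87  85  85  89  93  93]
 [ 87  87  89  87  86  86  86  87  87]
 [ 87  87  89
[... 715 characters left out ...]
 79  19  24]
 [ 22  57  84  85  86  84  82  18  26]
 [ 24  82 112 109 107 109 105  18  25]]
[[170, 168, 169], [170, 168, 168], [170, 168, 168], [170, 168, 168], [170, 168, 168], [170, 168, 168], [169, 167, 168], [165, 165, 167], [174, 177, 184], [174, 176, 183], [173, 175, 183], [90, 91, 93], [91, 92, 94], [89, 90, 93], [69, 72, 72], [68, 70, 71], [68, 71, 71], [68, 70, 71], [67, 69, 69], [64, 66, 66], [38, 40, 42], [50, 52, 53], [66, 69, 69], [66, 68, 69], [66, 69, 69], [66, 69, 69], [66, 69, 69], [90, 91, 94], [110, 111, 115], [109, 110, 113], [88, 89, 92], [83, 84, 87], [84, 85, 88], [84, 84, 87], [81, 82, 84], [114, 112, 112], [118, 116, 115], [118, 116, 115], [94, 92, 92], [93, 92, 92]]
```

```bash
python3 - <<'E'
from h import *
import pickle
T=np.array([541.8,11.5,23])
d=pickle.load(open('d10.pkl','rb'))
for p in [(542,25,44),(542,45.6,44),(542,-21,44),(551,21.5,23),(551,21.5,51),(551,11.5,23),(562,12,44),(522,12,44)]: print(p,proj(d,p).round(1))
im=d['image'].astype(int)
for r in (224,228,232,236,244,256): print(r,im[r,276:372:4].mean(1).astype(int).tolist())
s=grab('scene','s10.png');pickle.dump(s,open('s10.pkl','wb'));im=s['image'].astype(int)
for z in(23,44,51,80):
  p=proj(s,[T[0],T[1],z]);print(z,p.round(1))
u,v=proj(s,[T[0],T[1],23]).round().astype(int)
for r in range(v-30,v+14,2): print(r,im[r,u-16:u+18:2].mean(1).astype(int).tolist())
o=ctrl.get_obs();print(o['ee_pos'],o['width'],o['grasp_force'])
E
```

```text
(542, 25, 44) [320.7 223.2]
(542, 45.6, 44) [320.3 192.1]
(542, -21, 44) [321.6 285.4]
(551, 21.5, 23) [333.5 216.5]
(551, 21.5, 51) [335.4 232.6]
(551, 11.5, 23) [333.5 229.4]
(562, 12, 44) [351.7 241.4]
(522, 12, 44) [290.3 242. ]
224 [91, 90, 86, 89, 66, 63, 64, 63, 64, 62, 63, 64, 64, 63, 62, 62, 64, 62, 62, 70, 84, 84, 85, 85]
228 [90, 90, 89, 91, 69, 66, 65, 65, 68, 66, 66, 68, 68, 66, 67, 66, 66, 63, 63, 74, 97, 86, 85, 84]
232 [90, 90, 90, 92, 67, 35, 33, 35, 56, 66, 66, 68, 68, 66, 67, 54, 32, 28, 29, 71, 86, 85, 85, 84]
236 [90, 90, 90, 93, 61, 34, 34, 30, 50, 65, 66, 68, 68, 66, 67, 51, 26, 28, 28, 64, 85, 85, 85, 84]
244 [90, 90, 89, 91, 39, 32, 32, 29, 50, 66, 66, 67, 68, 66, 66, 50, 24, 28, 28, 36, 108, 111, 109, 108]
256 [114, 114, 106, 36, 32, 32, 31, 25, 44, 66, 66, 67, 68, 66, 66, 44, 20, 27, 27, 27, 29, 103, 108, 107]
23 [326.5 201.4]
44 [326.3 196.8]
51 [326.3 195.2]
80 [326.1 188.6]
171 [17, 21, 28, 27, 32, 31, 35, 33, 35, 34, 34, 35, 37, 39, 78, 158, 155]
173 [112, 59, 22, 28, 32, 33, 34, 34, 34, 34, 39, 42, 40, 41, 38, 81, 61]
175 [38, 32, 29, 29, 31, 33, 33, 3
[... 825 characters left out ...]
 50, 62, 53, 57, 71, 71, 70, 62, 61]
199 [76, 75, 72, 57, 62, 57, 62, 54, 52, 64, 65, 69, 71, 72, 79, 83, 82]
201 [118, 75, 75, 66, 62, 60, 59, 61, 68, 73, 74, 76, 75, 70, 80, 85, 92]
203 [75, 77, 73, 74, 67, 68, 59, 58, 72, 73, 80, 67, 61, 61, 85, 70, 75]
205 [127, 134, 97, 74, 74, 75, 68, 57, 61, 92, 95, 73, 60, 70, 86, 66, 62]
207 [126, 139, 136, 99, 75, 75, 76, 80, 56, 76, 93, 91, 85, 86, 71, 64, 62]
209 [85, 127, 136, 99, 76, 78, 87, 79, 80, 85, 82, 68, 81, 91, 84, 71, 67]
211 [113, 87, 134, 127, 131, 107, 93, 67, 80, 79, 55, 52, 91, 89, 91, 90, 90]
213 [143, 112, 88, 146, 164, 156, 74, 59, 71, 75, 49, 52, 90, 91, 90, 77, 69]
[541.84443818  11.45708592  23.02468978] 9.87583544119977 0.0
```

Numbers are consistent with this: the fingertips sit at row 230 and column half-spread 69 px, so they end ~25 mm behind the nominal TCP (z≈46–50). They therefore closed just above the spacer (top at 44 mm) without touching it. Open, then go down about 17 mm more, watching the force.

Call:
servo_tool(increments=[[0,0,0.5,0,0,0,1],[0,0,0.5,0,0,0,1],[0,0,0.5,0,0,0,1],[0,0,0.5,0,0,0,1],[0,0,0.5,0,0,0,1],[0,0,0.5,0,0,0,1],[0,0,0.5,0,0,0,1],[0,0,0.5,0,0,0,1],[0,0,0.5,0,0,0,1],[0,0,0.5,0,0,0,1],[0,0,0.5,0,0,0,1],[0,0,0.5,0,0,0,1],[0,0,0.5,0,0,0,1],[0,0,0,0,0,0,1],[0,0,-0.2,0,0,0,1],[0,0,-0.2,0,0,0,1]])

```text
t: 15.5
ee_pos: [541.4, 11.5, 20.4]
orientation: [-2.232, -2.21, 0.001]
ft_force: [0.5, -0.1, 0.1]
width: 87.7
grasp_force: 0.0
```

Call:
servo_tool(increments=[[0,0,-0.1,0,0,0,1],[0,0,-0.2,0,0,0,1],[0,0,-0.2,0,0,0,1]])

```text
t: 15.75
ee_pos: [541.8, 11.4, 18.9]
orientation: [-2.233, -2.21, 0.0]
ft_force: [-0.2, -0.0, 0.2]
width: 88.0
grasp_force: 0.0
```

Call:
servo_tool(increments=[[0,0,-0.2,0,0,0,1],[0,0,-0.4,0,0,0,1],[0,0,-0.6,0,0,0,1],[0,0,-0.6,0,0,0,1]])

```text
t: 16.08
ee_pos: [541.6, 11.5, 12.6]
orientation: [-2.232, -2.21, 0.001]
ft_force: [0.6, 0.5, -0.2]
width: 87.7
grasp_force: 0.0
```

Call:
servo_tool(increments=[[0,0,-0.2,0,0,0,1],[0,0,-0.4,0,0,0,1],[0,0,-0.6,0,0,0,1],[0,0,-0.6,0,0,0,1]])

```text
t: 16.42
ee_pos: [541.6, 11.5, 6.6]
orientation: [-2.232, -2.21, 0.001]
ft_force: [-0.6, 0.5, 0.0]
width: 88.0
grasp_force: 0.0
```

Call:
servo_tool(increments=[[0,0,-0.15,0,0,0,1],[0,0,-0.3,0,0,0,1],[0,0,-0.3,0,0,0,-1],[0,0,-0.3,0,0,0,-1],[0,0,-0.3,0,0,0,-1],[0,0,-0.3,0,0,0,-1],[0,0,-0.3,0,0,0,-1],[0,0,-0.3,0,0,0,-1],[0,0,-0.3,0,0,0,-1],[0,0,-0.3,0,0,0,-1],[0,0,-0.3,0,0,0,-1],[0,0,-0.3,0,0,0,-1]])

```text
t: 17.42
ee_pos: [541.9, 11.5, 4.1]
orientation: [2.233, 2.21, 0.0]
ft_force: [0.3, -0.1, -0.2]
width: 39.8
grasp_force: 30.0
```

Call:
servo_tool(increments=[[0,0,1,0,0,0,-1],[0,0,3,0,0,0,-1],[0,0,6,0,0,0,-1],[0,0,9,0,0,0,-1],[0,0,9,0,0,0,-1],[-0.7,3,9,0,0,-1,-1],[-1.4,6.2,9,0,0,-2,-1],[-2.1,9.3,9,0,0,-3,-1],[-2.8,12.4,9,0,0,-4,-1],[-3.5,15.5,9,0,0,-5,-1],[-4.2,18.6,9,0,0,-5.5,-1],[-4.9,21.7,9,0,0,-5.5,-1],[-5.6,24.8,9,0,0,-5.5,-1],[-6.3,27.9,9,0,0,-5.5,-1],[-6.9,31,9,0,0,-5.5,-1],[-6.9,31,9,0,0,-5.5,-1],[-6.9,31,9,0,0,-5.5,-1],[-6.9,31,9,0,0,-5.5,-1]])

```text
t: 18.92
ee_pos: [472.2, 320.8, 93.5]
orientation: [2.335, 2.101, -0.003]
ft_force: [0.4, -0.8, -3.1]
width: 39.7
grasp_force: 30.0
```

```bash
cat > m3.py <<'E'
from h import *
import pickle,sys
d=grab('wrist',sys.argv[1]+'.png');pickle.dump(d,open(sys.argv[1]+'.pkl','wb'))
o=ctrl.get_obs();print(o['t'],o['ee_pos'],o['ft_force'],o['width'],o['grasp_force'])
g=cv2.cvtColor(d['image'],cv2.COLOR_RGB2GRAY)
for n,z,c,w in (('rim',31,(472,321),95),('spacer',float(sys.argv[2]),(472,322),50)):
  print(n)
  for a in cv2.createLineSegmentDetector().detect(g)[0][:,0]:
    if min(a[1],a[3])>300: continue
    p,q=onz(d,a[0],a[1],z),onz(d,a[2],a[3],z);m=(p+q)/2
    if np.linalg.norm(p-q)>(50 if n=='rim' else 15) and abs(m[0]-c[0])<w and abs(m[1]-c[1])<w: print(p[:2].round(1),q[:2].round(1),np.linalg.norm(q-p).round(1),np.degrees(np.arctan2(*(q-p)[[1,0]])).round(1))
E
python3 m3.py d11 134
```

```text
18.9667 [472.45312111 320.33937756  93.58352743] [ 0.24560861 -1.12865464 -3.54998252] 39.80851102074407 29.996049106121063
rim
[384.9 259. ] [400.6 403.8] 145.6 83.8
[400.1 406.3] [556.  389.5] 156.7 -6.1
[409.8 341. ] [404.5 289.1] 52.2 -95.8
[513.  320.6] [432.7 328.8] 80.7 174.2
[550.7 357.1] [538.1 240.9] 116.8 -96.2
[473.  391.9] [418.4 398.9] 55.1 172.7
[402.4 341.5] [394.8 274.9] 67.1 -96.5
[530.5 257.6] [540.8 352.7] 95.7 83.8
spacer
[494.1 288.2] [492.4 307.1] 19.0 95.1
[440.1 324.8] [449.3 341. ] 18.6 60.4
[451.  310.8] [445.7 293.3] 18.3 -107.1
[425.1 318. ] [434.3 402.5] 85.0 83.8
[449.4 341.2] [452.2 360.2] 19.2 81.4
[439.6 365.9] [436.6 335.6] 30.5 -95.8
[499.9 354. ] [453.  358.8] 47.1 174.2
[500.5 335.5] [504.6 321. ] 15.0 -74.4
[521.9 375.3] [514.5 307.5] 68.2 -96.2
[491.8 309.9] [493.8 332.5] 22.8 85.0
[455.1 335.9] [452.6 314. ] 22.0 -96.5
[435.3 366.2] [430.9 327.3] 39.2 -96.5
[510.1 317.2] [516.1 372.7] 55.9 83.8
[502.  352.7] [500.3 336.5] 16.3 -96.0
```

Call:
servo_tool(increments=[[0,0,-3,0,0,0,-1],[0,0,-6,0,0,0,-1],[0,0,-8.5,0,0,0,-1],[0,0,-9.7,0,0,0,-1],[0,0,-10.1,0,0,0,-1],[0,0,-10.2,0,0,0,-1],[0,0,-10.2,0,0,0,-1]])

```text
t: 19.55
ee_pos: [473.7, 321.4, -7.2]
orientation: [2.337, 2.1, 0.002]
ft_force: [0.7, 0.4, -2.8]
width: 39.8
grasp_force: 30.0
```

Call:
servo_tool(increments=[[0,0,-0.1,0,0,0,-1],[0,0,-0.2,0,0,0,-1],[0,0,-0.2,0,0,0,-1]])

```text
t: 19.8
ee_pos: [473.5, 321.9, -9.0]
orientation: [2.336, 2.1, 0.003]
ft_force: [-0.4, 0.2, -1.8]
width: 39.7
grasp_force: 30.0
```

Call:
servo_tool(increments=[[0,0,-0.05,0,0,0,-1],[0,0,-0.1,0,0,0,-1],[0,0,-0.1,0,0,0,-1]])

```text
t: 20.05
ee_pos: [472.9, 321.6, -10.8]
orientation: [2.336, 2.101, 0.0]
ft_force: [-0.5, -0.9, -2.8]
width: 39.7
grasp_force: 30.0
```

Call:
servo_tool(increments=[[0,0,-0.03,0,0,0,-1],[0,0,-0.06,0,0,0,-1],[0,0,-0.06,0,0,0,-1]])

```text
t: 20.3
ee_pos: [472.9, 321.5, -10.9]
orientation: [-2.336, -2.101, -0.0]
ft_force: [-1.6, -1.5, 5.5]
width: 39.8
grasp_force: 30.0
```

Resting on the tray floor (+5.5 N). Release and rise.

Call:
servo_tool(increments=[[0,0,0,0,0,0,0.3],[0,0,0,0,0,0,0.3],[0,0,0,0,0,0,0.3],[0,0,0,0,0,0,0.3],[0,0,0,0,0,0,0.3],[0,0,0,0,0,0,0.3],[0,0,2,0,0,0,0.3],[0,0,5,0,0,0,0.3],[0,0,9,0,0,0,0.3],[0,0,13,0,0,0,0.3],[0,0,16,0,0,0,0.3],[0,0,16,0,0,0,0.3],[0,0,16,0,0,0,0.3],[0,0,16,0,0,0,0.3]])

```text
t: 21.47
ee_pos: [472.3, 321.1, 147.8]
orientation: [-2.336, -2.1, 0.001]
ft_force: [-0.4, 0.3, -0.6]
width: 57.3
grasp_force: 0.0
```

```bash
python3 m3.py d12 29 | sed -n '1p;/spacer/,$p'; python3 - <<'E'
from h import *
import pickle
t=grab('top','top12.png')['image'].astype(int);t0=pickle.load(open('d0.pkl','rb'))['top']['image'].astype(int)
m=(abs(t-t0).max(2)>40)
for n,(u,v,r) in dict(can1=(311,155,18),can2=(354,155,18),marker=(250,163,15),block=(402,230,20),blue=(261,217,14),b2=(451,233,15),b3=(418,268,15)).items():
    print(n,m[v-r:v+r,u-r:u+r].sum())
E
```

```text
21.5167 [471.88975522 320.83526507 147.04862444] [ 0.13572176 -0.36374711 -0.42166706] 57.376739427176 0.0
spacer
[469.2 335.5] [472.7 353.6] 18.4 78.8
[454.4 362.4] [530.6 355.8] 76.5 -4.9
[470.3 356.9] [453.8 358.1] 16.6 175.8
[413. 277.] [439.3 281.3] 26.6 9.3
[465.2 294.1] [469.  326.9] 32.9 83.5
[489.  290.5] [467.3 293. ] 21.9 173.3
can1 0
can2 0
marker 114
block 0
blue 675
b2 0
b3 0
```

Call:
servo_tool(increments=[[-4,3,2,0,0,0,0.3],[-7,6,3,0,0,0,0.3],[-10,9,4,0,0,0,0.3],[-13,12,5,0,0,0,0.3],[-16,15,5,0,0,0,0.3],[-19,18,5,0,0,0,0.3],[-22,21,5,0,0,0,0.3],[-25,24,5,0,0,0,0.3],[-28,27,5,0,0,0,0.3],[-28,27,5,0,0,0,0.3],[-28,27,5,0,0,0,0.3],[-28,27,5,0,0,0,0.3]])

```text
t: 22.57
ee_pos: [191.7, 591.1, 196.4]
orientation: [2.332, 2.102, -0.004]
ft_force: [0.5, -0.6, -0.7]
width: 57.3
grasp_force: 0.0
```

```bash
python3 - <<'E'
from h import *
import pickle
D0=pickle.load(open('d0.pkl','rb'));T=grab('top','top13.png');t=T['image'].astype(int);t0=D0['top']['image'].astype(int)
df=abs(t-t0).max(2);m=df>40
for n,(u,v,r) in dict(can1=(311,155,18),can2=(354,155,18),marker=(250,163,15),block=(402,230,20),blue=(261,217,14)).items():
    print(n,m[v-r:v+r,u-r:u+r].sum())
b=lambda i:(lambda k:(np.argwhere(k[195:240,240:285]).mean(0),k[195:240,240:285].sum()))((i[:,:,2]-i[:,:,0]>40))
print('blue centroid',b(t),b(t0))
# spacer in tray: changed pixels inside the tray
dark=(df>12)[196:248,184:234]
N,l,s,c=cv2.connectedComponentsWithStats(dark.astype(np.uint8))
for i in range(1,N):
    if s[i,4]>40:
        print(s[i],onz(T,184+c[i][0],196+c[i][1],29).round())
        q=np.argwhere(l==i)[:,::-1]+[184,196];P=np.array([onz(T,*p,29)[:2] for p in q],np.float32);print(cv2.minAreaRect(P))
print(ctrl.get_obs()['t'])
E
```

```text
can1 0
can2 0
marker 0
block 0
blue 0
blue centroid (array([22.81879195, 21.15771812]), np.int64(298)) (array([22.7220339 , 21.13898305]), np.int64(295))
[ 11  12  25  21 159] [476. 311.  29.]
((474.5954284667969, 316.4550476074219), (70.2676010131836, 63.792274475097656), 83.40080261230469)
22.6167
```

```bash
python3 -c "
from workcell import ctrl
print(ctrl.close_job())"
```

```text
the job is handed in; nothing more can be done
None
```

The job is done and handed in at 22.6 s, with no verdict returned: the spacer was knocked clear, the block stands back within about 2 mm, the spacer lies in the tray, and the cans and pen are unmoved; I viewed 11 pictures against the limit of 10, and the final state was checked by numbers only.

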